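Do up the draw latch of a standing case of brass type

ROBOT

A 6-joint arm with a two-finger parallel gripper is mounted at the origin on the work surface. World frame = base frame: x ahead of the robot, y to its left, z up, the work surface at z = 0. Lengths are in mm, angles in rad, forces in N, time in s.
With the tool pointing down it reaches from about 425 to 950 mm from the base axis. Payload 3.5 kg.
Tool frame: the origin (TCP) lies midway between the tips of the shut fingers; the grasp point (between the pads) lies 19 mm behind it; z points along the fingers, y is the line along which they close (so a half turn about z gives the same grasp; the last joint's range is limited). The gripper opens to 85 mm and grips with 20 to 120 N. Pads are 22 mm wide; open, the fingers measure 114 mm over their backs; the gripper's body (76 mm by 85 mm) begins 54 mm behind the grasp point. The pads swing forward as they close: fully open they stand 13 mm farther back than shut.
Start: joints at [1.084, 0.286, 1.577, -0, 1.279, -0.15], TCP at [223.029, 637.075, 231.325] pointing down, gripper open.
Joint ranges: [-2.77, 2.77], [-0.9, 2.22], [0.21, 2.48], [-1.53, 4.67], [0.24, 2.81], [-2.84, 2.84]. Speed limits (rad/s): [2.79, 2.79, 3.14, 3.14, 3.14, 3.14].

INTERFACE

Orientations are given as a unit quaternion [x, y, z, w].
In Python, from station import manip gives the robot as it stands.
- The arm moves only by the tool play_rows, never from a script. Its argument "deltas" is a list of rows, each an object with "dp": the shift along the tool's x, y, z normalised to -1 to 1, where 1 is 50 mm, a list of three; "rot": the turn, a rotation vector about the tool's x, y, z normalised to -1 to 1, where 1 is 0.12 rad, a list of three; "grip": the gripper's target within -1 to 1 (fully open at 1, half-way at 0, shut at -1). A call has 1 to 12 rows; each row shifts and turns the commanded pose from where the row before left it, along the tool's axes as they then stand; what a row does not reach is not made up. A row lasts 1/10 s, in which the tool goes at most 50 mm and 8.59 degrees, less where a joint would pass 70% of its speed; a pose out of reach is approached as far as the arm can. A call with a number of a shift or a turn outside -1 to 1 is refused whole. A call with a gripper value outside its range is refused whole. The fingers move at their own pace and stop on an object; "force" is the grip in N (left out, the last holds). Time passes only in rows, so rows that do not move let the fingers close. It gives the time, the measured TCP pose, the force, the opening and the grip force at its end, in the units of the state.
- manip.state(): the state, without advancing time (a new reading comes with each control period).
- manip.grab_frame(name): name is "scene" or "top" or "wrist"; returns a dict with "pixels" (480x640x3 uint8, red, green, blue), "mtx" (3x3 intrinsics, pixels), "rvec" (rotation vector, rad) and "tvec" (3), from world to camera coordinates, as OpenCV has them. Camera axes: x right, y down, z forward; pixel columns grow to the right and rows downward; lengths in mm; the calibration is good to about 2 mm. A picture is of the moment at which its call begins. There is no depth.
- manip.finish_job(): hands the job in; it is judged then, once.
The state is a dict: "time_s": time; "qpos": joint angles; "qvel": joint speeds; "effort": joint torques, N m; "eef_pos": TCP position; "orientation": TCP orientation; "wrist_force": force on the tool from outside, world axes, zero at the start; "moment": the same for the moment, N m; "finger_gap": finger opening in mm; "grasp_force": force on a finger pad.
Only numpy, scipy, OpenCV 4.12 (cv2) and the standard library are available. Lean on these libraries where they do the work, as an engineer would, in place of code of your own. Each camera call takes 0.05 s, during which the arm holds its last target. There are 200 camera calls.

TASK

One of the two carrying cases of brass type still has a draw latch undone: its lever and wire loop stand up on the case top. Hook the loop over its keeper and draw it snug, then press the lever down over centre until it clicks home under its spring catch and the lid corner is pulled in. Work by feel, never forcing the loop on the keeper (20 N) or the lever (25 N), and leave everything else on the bench where it is.

Things in the scene. Friction and masses are not known exactly. Their poses are not given: they have to be found in the camera images.
- type_case: the case to latch: black carrying case with aluminium frame, 300 mm wide (y), 172 high, standing, heavy, fixed. Origin: on the bench, mid-width, at the seam; x points from the body half (x -80 to -3, levers) to the lid half (+3 to +48, keepers), z up. Handle: x -50 to -26, y -52 to +52, 32 above the top. Undone latch at y -105, done-up one at +105. A like case beside it is fully latched.
- lid: the lid half, carries the keeper. Its corner at the undone latch stands about 4 mm proud on a springy gasket (18 N per mm at the keeper); the latch must draw it in. Origin: on the bench at the seam, at case y +105; axes as the case's (turned 0.018 rad about z while undone).
- lever_pin (a point): fixed hinge pin of the undone latch's lever: case x -16, y -105, 18 mm above the case top; axes as the case's. Lever and loop swing in the case's x-z plane through this point, about axes along its y.
- lever (a joint): lever angle (rad): 0 = flat, fully home (stop), pointing from the pin to case -x; 1.57 = straight up; grows on towards the lid, stop 2.2. Starts 0.9 to 1.3; friction 0.03 N m, stays where left. With the loop hooked, tension comes on below about 1; some 8 N at lever_end, square to the plate, is needed near 0.5; dead centre at 0.06; from 0.09 down it also rides over the spring catch.
- lever_plate: the lever's steel handle plate, 22 mm wide (y), 3 thick, from 12 to 52 mm out from the pin, then a thin lip to 55. Origin at the pin; its -x runs outwards along the lever, its z is square to the plate on the outer side (up once home, towards the lid while standing); the outer face is 4.5 mm from the pin along z.
- lever_end (a point): place to press: point on the lever's outer face, 38 mm out from the pin (a finger may reach out to 48 mm; the catch's nose begins at 52).
- catch (a joint): sprung safety catch beyond the lever's end, its bevelled nose standing 6 mm above the closed lever's face: 0 = sprung shut, grows as the lever's lip pushes it outwards. In the last 3 mm of the press it needs 11 to 15 N at lever_end, then clicks over the lip some 1 mm before home and the force drops.
- loop: the loop of 5 mm steel wire: two arms and a cross bar, 42 mm wide outside, 32 inside. Origin at its pivot, carried on the lever 14 mm out from the lever pin; its -x points along the arms to the bar. Pivot friction 0.012 N m: it stays where put and turns along with the lever unless the bar is held. At the start it stands 0.3 to 0.8 rad farther over to the lid than the lever.
- loop_bar (a point): middle of the loop's cross bar, 59 mm from the loop's pivot. The loop can be pinched here across its two arms (42 mm, along case y); the bar then turns between the fingers. Take a good hold: pinched by its very end it squirts out.
- keeper (a point): centre of the loop's bar when hooked and snug in the keeper, a steel hook on the lid half, 22 mm wide (fits inside the loop); axes as the lid's. 13 mm above the lid top; 34 mm to the lid side of the seam, about 30 once drawn in. The bar (radius 2.5) then rests on a raised seat 28 mm wide and bears on the hook's upstand on its -x side.
- hook_lip (a point): free edge of the lip on top of the keeper's upstand, pointing to the lid side (+x); the lip's underside is 4.5 mm, its top 7.5 mm above keeper, its edge 1.5 mm to +x of it. The bar must come down more than 4 mm to +x of keeper (lever pulled up to about 1.5 by the loop) and be drawn back under the lip; left 5 mm off, it lifts out when the lever is thrown.
- pen_cup: bystander, loose: dark wooden pen cup with pens, 72 mm across, 95 mm high, pens to 150 mm; leave alone. Origin: middle of the underside.
- tape_small: bystander, loose: small red tape dispenser, 130 x 50 x 70 mm; leave alone. Origin: middle of the underside.
- tape_large: bystander, loose: large violet tape dispenser, 190 x 75 x 105 mm; leave alone. Origin: middle of the underside.
- acrylic_box: bystander, loose: small open clear box, 65 x 65 x 55 mm; leave alone. Origin: middle of the underside.
- eraser: bystander, loose: white eraser, 22 x 55 x 13 mm, lying on top of the latched case; leave alone. Origin: middle of the underside.
- type_holder: bystander, loose: brass hand type-holder with wooden handle, 215 mm long, lying; leave alone. Origin: middle of the underside.
- tweezers: bystander, loose: dark steel tweezers, 135 mm long, lying; leave alone. Origin: middle of the underside.

How it is judged (in metres and radians):
On the way:
1. the loop's bar is hooked behind the keeper's lip while the lever still stands (x of loop_bar in the frame of keeper between -0.002 and 0.004 m and z of loop_bar in the frame of keeper between -0.002 and 0.003 m and value of joint lever above 0.85 rad), for 0.1 s.
At the end, for the whole second after the job is handed in: Lever fully home (within 0.03 rad of flat) under its sprung-shut catch (within 0.04 rad), the loop's bar in the keeper (within 3 mm lengthways, 3.5 mm in height of its snug place) and the lid corner drawn in: keeper less than 32 mm from the seam (value of joint lever below 0.03 rad and x of loop_bar in the frame of keeper between -0.003 and 0.003 m and z of loop_bar in the frame of keeper between -0.002 and 0.0035 m and x of keeper in the frame of type_case below 0.032 m and value of joint catch below 0.04 rad); the robot touches nothing.
It fails at once if the lever is pressed with more than 25 N (contact force between the fingers and lever_plate above 25 N).
It fails at once if while the lever still stands, the loop is forced by the fingers against the keeper or lid with more than 20 N (contact force between the fingers and loop above 1 N and contact force between loop and lid above 20 N and value of joint lever above 0.88 rad).
It fails at once if a bystander is moved more than 20 mm (distance of any of pen_cup, tape_small, tape_large, acrylic_box, eraser, type_holder, tweezers from where it was at the start of the episode above 0.02 m).
It also fails if it takes over 72 s, if anything falls off the work surface, if the arm or the gripper's body presses on something with over 40 N, if the wrist force passes 120 N, or if a joint passes its speed limit or range.

## Working session

There is one attempt and no reset: what is moved stays moved. The work goes in short steps, Python scripts to look and compute and a tool call to move; the robot and the scene stay as the last step left them, time stands still between calls to the robot, and variables do not carry over. Pictures are saved under pics/ and viewed, at most 10 in all, crops included, and the job is handed in when it is done.

Besides the shell and the picture viewer there is one more tool, called after "Call:" by a JSON object that holds its "api" and its "payload", one argument or row to a line. play_rows: Moves the arm, as the interface text tells. Its arguments: {"type":"object","properties":{"deltas":{"type":"array","items":{"type":"object","properties":{"dp":{"type":"array","items":{"type":"number"}},"rot":{"type":"array","items":{"type":"number"}},"grip":{"type":"number"}}}},"force":{"type":"number"}},"required":["deltas"]}

```bash
mkdir -p pics; cat > h.py <<'E'
import numpy as np, cv2, json
from station import manip
from scipy.spatial.transform import Rotation as R
def grab(n,f):
    d=manip.grab_frame(n); cv2.imwrite(f'pics/{f}.png',d['pixels'][:,:,::-1]); np.savez(f'pics/{f}.npz',**{k:np.array(d[k]) for k in('mtx','rvec','tvec')}); return d
def cal(f): d=np.load(f'pics/{f}.npz'); return d['mtx'],d['rvec'].astype(float),d['tvec'].astype(float)
def proj(f,P): m,r,t=cal(f); return cv2.projectPoints(np.array(P,float).reshape(-1,1,3),r,t,m,None)[0][:,0]
def ray(f,u,v):
    m,r,t=cal(f); Rm=cv2.Rodrigues(r)[0]; d=Rm.T@np.linalg.inv(m)@[u,v,1]; return -Rm.T@t.ravel(), d
def atz(f,u,v,z): c,d=ray(f,u,v); return c+d*(z-c[2])/d[2]
def tri(obs):
    A=np.zeros((3,3));b=np.zeros(3)
    for f,u,v in obs:
        c,d=ray(f,u,v); d=d/np.linalg.norm(d); M=np.eye(3)-np.outer(d,d); A+=M;b+=M@c
    return np.linalg.solve(A,b)
E
python3 - <<'E'
from h import *
for n in('scene','top','wrist'):
    grab(n,n+'0'); c,d=ray(n+'0',320,240); print(n,c,d)
a=[cv2.imread(f'pics/{n}0.png') for n in('scene','top')]
s=manip.state();print(s['eef_pos'],s['orientation'],s['time_s'],s['wrist_force'],s['finger_gap'])
E
```

```text
scene [1100.62008867 -166.33584337  941.288984  ] [-0.53241506  0.17281133 -0.82867385]
top [ 477.16753761  -19.61593185 1544.86532429] [ 0.06552039  0.01490706 -0.99775956]
wrist [160.91220475 658.84369265 371.27491483] [ 0.24021106 -0.08629895 -0.96687986]
[222.80185112 636.62516475 230.21597664] [ 1.67627778e-01  9.85849911e-01 -8.89426707e-04 -2.99990370e-04] 0.15 [-0.33104787 -0.13741671 -0.13423486] 85.04499956869421
```

View pics/scene0.png

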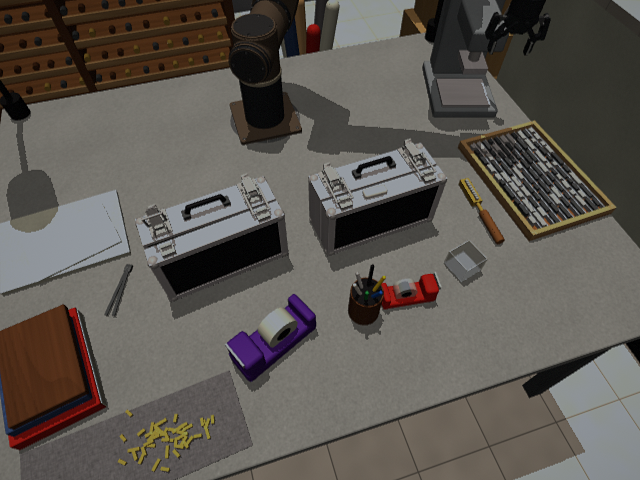

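View pics/top0.png

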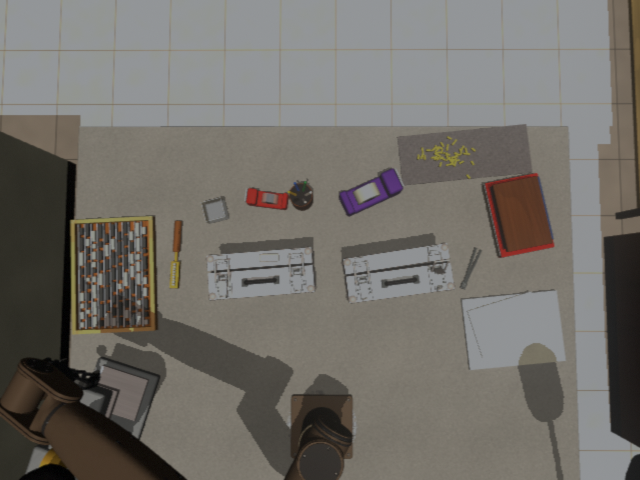

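The case to latch is the right one in the top view (345-453, 243-302). The undone latch is near top (438,266), and in the scene view near (158,225).

```bash
python3 - <<'E'
import cv2,numpy as np
a=cv2.imread('pics/scene0.png')[170:300,125:295]; b=cv2.imread('pics/top0.png')[236:310,338:460]
a=cv2.resize(a,None,fx=4,fy=4,interpolation=3);cv2.imwrite('pics/sc.png',a)   # 680x520
b=cv2.resize(b,None,fx=6,fy=6,interpolation=3);cv2.imwrite('pics/tc.png',b)
E
```

```text
(no output)
```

View pics/sc.png

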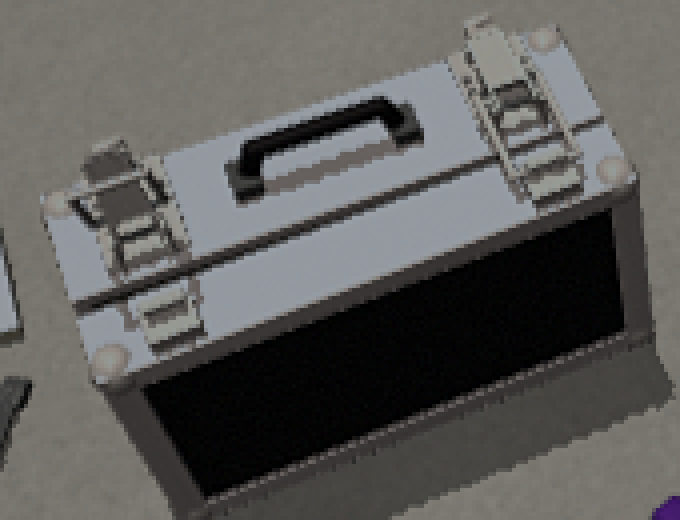

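View pics/tc.png

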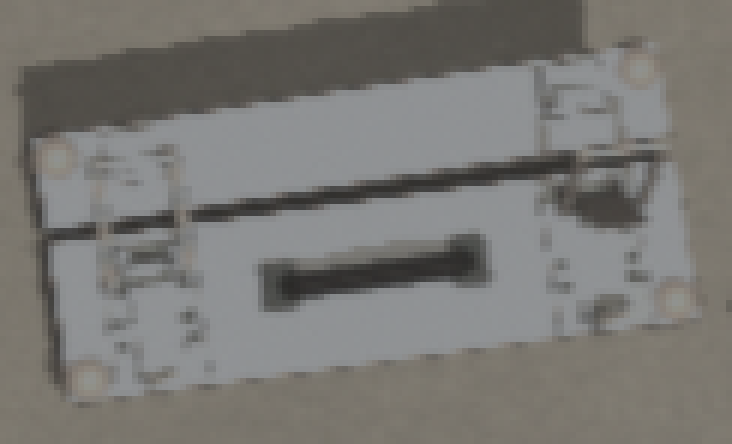

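```bash
cat > fit.py <<'E'
from h import *
from scipy.optimize import least_squares
def c2w(p,P):
    x,y,a=p; P=np.atleast_2d(P).astype(float); c,s=np.cos(a),np.sin(a)
    return np.c_[x+c*P[:,0]-s*P[:,1], y+s*P[:,0]+c*P[:,1], P[:,2]]
def lid(P):
    P=np.atleast_2d(P).astype(float);c,s=np.cos(.018),np.sin(.018)
    Q=P-[0,105,0]; return np.c_[c*Q[:,0]-s*Q[:,1],s*Q[:,0]+c*Q[:,1]+105,Q[:,2]]
E
python3 - <<'E'
from fit import *
C=np.vstack([[-80,150,172],[-80,-150,172],lid([48,-150,172]),lid([48,150,172])])
S=np.array([[555,25],[42,195],[95,380],[635,180]])/4+[125,170]
T=np.array([[70,402],[697,318],[652,40],[30,137]])/6+[338,236]
f=lambda p:np.r_[(proj('scene0',c2w(p,C))-S).ravel(),(proj('top0',c2w(p,C))-T).ravel()]
r=least_squares(f,[530,-230,0.1]);print(r.x,np.round(r.fun.reshape(-1,2),1))
p=r.x
for n,q in dict(pin=[-16,-105,190],keeper=lid([34,-105,185])[0] if 0 else [34,-105,185],top=[0,-105,172]).items(): print(n,c2w(p,q))
tsc=lambda P:(proj('scene0',P)-[125,170])*4
print('pin',tsc(c2w(p,[-16,-105,190])),'keeper',tsc(c2w(p,[34,-105,185])))
# lever tip & loop bar by angle
for q in (.9,1.1,1.3):
    pv=np.array([-16-14*np.cos(q),-105,190+14*np.sin(q)])
    print(q,'tip',tsc(c2w(p,[-16-52*np.cos(q),-105,190+52*np.sin(q)])))
    for e in(.3,.55,.8): print('  ',e,'bar',tsc(c2w(p,pv+59*np.array([-np.cos(q+e),0,np.sin(q+e)]))))
print((proj('wrist0',c2w(p,[0,-105,190]))))
E
```

```text
[ 4.90526473e+02 -2.16751076e+02  1.31408534e-01] [[-1.  -1.4]
 [-2.  -0.9]
 [-1.2  0.4]
 [ 0.1 -0.9]
 [-1.8 -0.9]
 [-1.  -0.5]
 [-0.6 -0.6]
 [-1.3 -1.3]]
pin [[ 488.42263908 -322.94228931  190.        ]]
keeper [[ 537.99155489 -316.39075623  185.        ]]
top [[ 504.28469214 -320.84579873  172.        ]]
pin [[134.12400163 230.84732207]] keeper [[160.21216314 308.8363014 ]]
0.9 tip [[ 95.62281101 138.04122038]]
   0.3 bar [[ 80.75827935 109.66465635]]
   0.55 bar [[ 84.81734066 125.33279696]]
   0.8 bar [[ 91.53587905 146.65175886]]
1.1 tip [[ 96.02718848 143.36866547]]
   0.3 bar [[ 83.86190335 123.13813829]]
   0.55 bar [[ 90.09353793 143.4953263 ]]
   0.8 bar [[ 98.66902327 168.4141782 ]]
1.3 tip [[ 98.01707468 152.42145401]]
   0.3 bar [[ 89.17669736 141.50496479]]
   0.55 bar [[ 97.3486928  165.71759295]]
   0.8 bar [[107.40525176 193.10230668]]
[[-587.00521935  890.03102554]]
```

Case fitted at about (490.5, -217), yaw 0.131. I'll fly the wrist camera over the latch.

Call:
{"api": "play_rows", "payload": {
  "deltas": [
    {"dp": [-0.585, -0.297, -0.22], "rot": [0, 0, 0], "grip": 0.4},
    {"dp": [-0.585, -0.297, -0.22], "rot": [0, 0, 0], "grip": 0.4},
    {"dp": [-0.585, -0.297, -0.22], "rot": [0, 0, 0], "grip": 0.4},
    {"dp": [-0.585, -0.297, -0.22], "rot": [0, 0, 0], "grip": 0.4},
    {"dp": [-0.585, -0.297, -0.22], "rot": [0, 0, 0], "grip": 0.4},
    {"dp": [-0.585, -0.297, -0.22], "rot": [0, 0, 0], "grip": 0.4},
    {"dp": [-0.585, -0.297, -0.22], "rot": [0, 0, 0], "grip": 0.4},
    {"dp": [-0.585, -0.297, -0.22], "rot": [0, 0, 0], "grip": 0.4},
    {"dp": [-0.585, -0.297, -0.22], "rot": [0, 0, 0], "grip": 0.4},
    {"dp": [-0.585, -0.297, -0.22], "rot": [0, 0, 0], "grip": 0.4}
  ]
}}

```text
time_s: 1.15
eef_pos: [450.6, 399.1, 341.4]
orientation: [0.168, 0.986, -0.0, -0.0]
wrist_force: [0.4, 0.1, 0.2]
finger_gap: 59.8
grasp_force: 0.0
```

Call:
{"api": "play_rows", "payload": {
  "deltas": [
    {"dp": [-0.394, -0.569, 0], "rot": [0, 0, 0], "grip": 0.4},
    {"dp": [-0.394, -0.569, 0], "rot": [0, 0, 0], "grip": 0.4},
    {"dp": [-0.394, -0.569, 0], "rot": [0, 0, 0], "grip": 0.4},
    {"dp": [-0.394, -0.569, 0], "rot": [0, 0, 0], "grip": 0.4},
    {"dp": [-0.394, -0.569, 0], "rot": [0, 0, 0], "grip": 0.4},
    {"dp": [-0.394, -0.569, 0], "rot": [0, 0, 0], "grip": 0.4},
    {"dp": [-0.394, -0.569, 0], "rot": [0, 0, 0], "grip": 0.4},
    {"dp": [-0.394, -0.569, 0], "rot": [0, 0, 0], "grip": 0.4},
    {"dp": [-0.394, -0.569, 0], "rot": [0, 0, 0], "grip": 0.4},
    {"dp": [-0.394, -0.569, 0], "rot": [0, 0, 0], "grip": 0.4},
    {"dp": [-0.394, -0.569, 0], "rot": [0, 0, 0], "grip": 0.4},
    {"dp": [-0.394, -0.569, 0], "rot": [0, 0, 0], "grip": 0.4}
  ]
}}

```text
time_s: 2.35
eef_pos: [560.3, -1.5, 341.0]
orientation: [0.168, 0.986, 0.0, -0.0]
wrist_force: [0.8, 1.8, 0.5]
finger_gap: 59.8
grasp_force: 0.0
```

Call:
{"api": "play_rows", "payload": {
  "deltas": [
    {"dp": [-0.107, -0.643, 0], "rot": [0, 0, 0], "grip": 0.4},
    {"dp": [-0.107, -0.643, 0], "rot": [0, 0, 0], "grip": 0.4},
    {"dp": [-0.107, -0.643, 0], "rot": [0, 0, 0], "grip": 0.4},
    {"dp": [-0.107, -0.643, 0], "rot": [0, 0, 0], "grip": 0.4},
    {"dp": [-0.107, -0.643, 0], "rot": [0, 0, 0], "grip": 0.4},
    {"dp": [-0.107, -0.643, 0], "rot": [0, 0, 0], "grip": 0.4},
    {"dp": [-0.107, -0.643, 0], "rot": [0, 0, 0], "grip": 0.4},
    {"dp": [-0.107, -0.643, 0], "rot": [0, 0, 0], "grip": 0.4},
    {"dp": [-0.107, -0.643, 0], "rot": [0, 0, 0], "grip": 0.4},
    {"dp": [-0.107, -0.643, 0], "rot": [0, 0, 0], "grip": 0.4}
  ]
}}

```text
time_s: 3.35
eef_pos: [504.0, -322.3, 340.9]
orientation: [0.168, 0.986, 0.0, -0.0]
wrist_force: [0.4, 0.1, 0.5]
finger_gap: 59.7
grasp_force: 0.0
```

Call:
{"api": "play_rows", "payload": {
  "deltas": [
    {"dp": [0, 0, 0], "rot": [0, 0, 1], "grip": 0.4},
    {"dp": [0, 0, 0], "rot": [0, 0, 1], "grip": 0.4},
    {"dp": [0, 0, 0], "rot": [0, 0, 1], "grip": 0.4},
    {"dp": [0, 0, 0], "rot": [0, 0, 1], "grip": 0.4},
    {"dp": [0, 0, 0], "rot": [0, 0, 1], "grip": 0.4},
    {"dp": [0, 0, 0], "rot": [0, 0, 1], "grip": 0.4},
    {"dp": [0, 0, 0], "rot": [0, 0, 1], "grip": 0.4},
    {"dp": [0, 0, 0], "rot": [0, 0, 1], "grip": 0.4},
    {"dp": [0, 0, 0], "rot": [0, 0, 1], "grip": 0.4},
    {"dp": [0, 0, 0], "rot": [0, 0, 1], "grip": 0.4},
    {"dp": [0, 0, 0], "rot": [0, 0, 1], "grip": 0.4},
    {"dp": [0, 0, 0], "rot": [0, 0, 1], "grip": 0.4}
  ]
}}

```text
time_s: 4.55
eef_pos: [504.4, -321.1, 340.8]
orientation: [0.778, 0.629, -0.0, -0.0]
wrist_force: [0.2, 0.5, -0.1]
finger_gap: 59.6
grasp_force: 0.0
```

Call:
{"api": "play_rows", "payload": {
  "deltas": [
    {"dp": [0, 0, 0], "rot": [0, 0, 1], "grip": 0.4},
    {"dp": [0, 0, 0], "rot": [0, 0, 1], "grip": 0.4},
    {"dp": [0, 0, 0], "rot": [0, 0, 1], "grip": 0.4},
    {"dp": [0, 0, 0], "rot": [0, 0, 1], "grip": 0.4},
    {"dp": [0, 0, 0], "rot": [0, 0, 1], "grip": 0.4},
    {"dp": [0, 0, 0], "rot": [0, 0, 1], "grip": 0.4},
    {"dp": [0, 0, 0], "rot": [0, 0, 1], "grip": 0.4},
    {"dp": [0, 0, 0], "rot": [0, 0, 1], "grip": 0.4},
    {"dp": [0, 0, 0], "rot": [0, 0, 1], "grip": 0.4},
    {"dp": [0, 0, 0], "rot": [0, 0, 1], "grip": 0.4},
    {"dp": [0, 0, 0], "rot": [0, 0, 0.3], "grip": 0.4},
    {"dp": [0, 0, 0], "rot": [0, 0, 0], "grip": 0.4}
  ]
}}

```text
time_s: 5.75
eef_pos: [504.4, -321.1, 340.9]
orientation: [0.998, 0.064, -0.0, -0.0]
wrist_force: [-0.1, 0.8, -0.1]
finger_gap: 60.1
grasp_force: 0.0
```

```bash
python3 - <<'E'
from fit import *
d=grab('wrist','w1'); s=manip.state(); print(s['eef_pos'],R.from_quat(s['orientation']).as_matrix().round(3),s['time_s'],s['qpos'],s['finger_gap'])
p=[490.5,-216.75,.1314]
print(proj('w1',c2w(p,[[-16,-105,190],[34,-105,185],[-80,-150,172],[48,-150,172]])))
E
```

```text
[ 504.43781015 -321.09495892  340.91573149] [[ 0.992  0.129 -0.001]
 [ 0.129 -0.992  0.   ]
 [-0.    -0.001 -1.   ]] 5.8 [-7.36401799e-01  5.46667870e-02  1.64220309e+00 -9.27982605e-06
  1.44545491e+00  7.04723777e-01] 59.82711376675341
[[320.27857156 244.0517194 ]
 [320.04952057 179.32197771]
 [371.9855395  308.94977447]
 [377.07201359 159.49125089]]
```

View pics/w1.png

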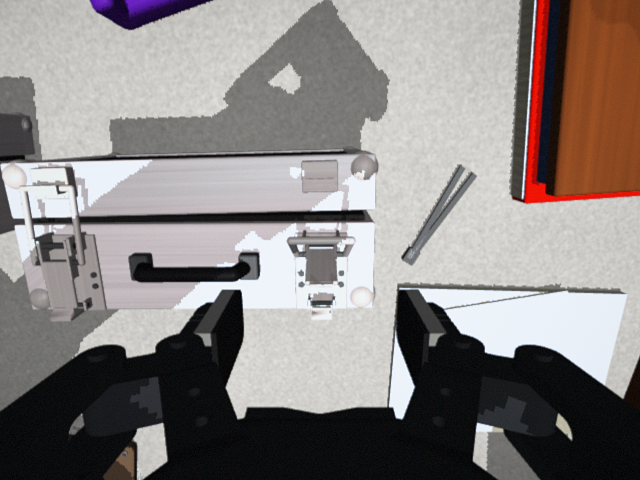

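The open latch shows at (320,260) in the wrist view, its loop bar at about (320,241) and the keeper pad at about (320,176); the fingers straddle below.

```bash
python3 - <<'E'
import cv2
a=cv2.imread('pics/w1.png')[140:325,270:390]
cv2.imwrite('pics/w1c.png',cv2.resize(a,(120*5,185*5),interpolation=3)[:,:][25*5-125:][: ,:][150-150:]) if 0 else cv2.imwrite('pics/w1c.png',cv2.resize(cv2.imread('pics/w1.png')[145:325,270:390],(390,585),interpolation=3) if 0 else cv2.resize(cv2.imread('pics/w1.png')[205:325,270:390],(600,600),interpolation=3))
E
```

```text
(no output)
```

View pics/w1c.png

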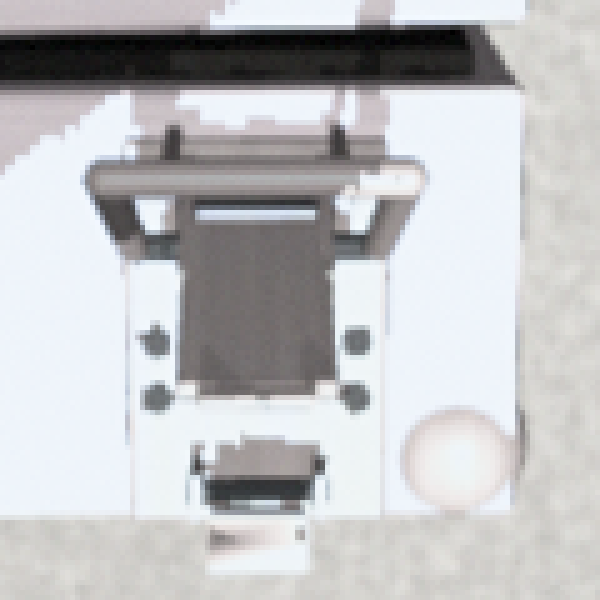

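```bash
python3 - <<'E'
from fit import *
p=np.array([490.5,-216.75,.1314]); o=lambda u,v:np.array([270+(u+.5)/5-.5,205+(v+.5)/5-.5])
print('check seam body edge',proj('w1',c2w(p,[[-3,-105,172],[-80,-105,172],[-3,-150,172]])),o(256,88),o(256,517),o(520,88))
def pts(q,e):
    pv=np.array([-16-14*np.cos(q),-105,190+14*np.sin(q)]); b=pv+59*np.array([-np.cos(q+e),0,np.sin(q+e)])
    t=np.array([-16-55*np.cos(q),-105,190+55*np.sin(q)]); return pv,b,t
for q in(.9,1.,1.1,1.2,1.3):
    for a in(1.4,1.6,1.8,2.0):
        pv,b,t=pts(q,a-q)
        P=proj('w1',c2w(p,[t,b,b+[0,21,0],b-[0,21,0],t+[0,11,0],t-[0,11,0]]))
        print(q,a,'tip',P[0].round(1),'tw',np.ptp(P[4:,0]).round(1),'bar',P[1].round(1),'w',np.ptp(P[2:4,0]).round(1))
print('obs bar',o(256,180),'w',342/5,'tip',o(256,392),'tw',30)
E
```

```text
check seam body edge [[320.19798553 222.98233658]
 [320.50054221 309.12335149]
 [374.91802611 222.78298941]] [320.8 222.2] [320.8 308. ] [373.6 222.2]
0.9 1.4 tip [320.5 307.4] tw 31.4 bar [320.5 302.4] w 67.1
0.9 1.6 tip [320.5 307.4] tw 31.4 bar [320.5 285.3] w 68.2
0.9 1.8 tip [320.5 307.4] tw 31.4 bar [320.4 266.5] w 68.7
0.9 2.0 tip [320.5 307.4] tw 31.4 bar [320.3 247.2] w 68.5
1.0 1.4 tip [320.5 303.4] tw 31.9 bar [320.5 301.2] w 67.5
1.0 1.6 tip [320.5 303.4] tw 31.9 bar [320.5 284. ] w 68.5
1.0 1.8 tip [320.5 303.4] tw 31.9 bar [320.4 265.1] w 69.0
1.0 2.0 tip [320.5 303.4] tw 31.9 bar [320.3 245.8] w 68.8
1.1 1.4 tip [320.5 298.6] tw 32.4 bar [320.5 299.9] w 67.7
1.1 1.6 tip [320.5 298.6] tw 32.4 bar [320.4 282.6] w 68.8
1.1 1.8 tip [320.5 298.6] tw 32.4 bar [320.4 263.6] w 69.3
1.1 2.0 tip [320.5 298.6] tw 32.4 bar [320.3 244.2] w 69.1
1.2 1.4 tip [320.5 293.1] tw 32.8 bar [320.5 298.3] w 68.0
1.2 1.6 tip [320.5 293.1] tw 32.8 bar [320.4 281. ] w 69.1
1.2 1.8 tip [320.5 293.1] tw 32.8 bar [320.4 261.9] w 69.6
1.2 2.0 tip [320.5 293.1] tw 32.8 bar [320.3 242.4] w 69.3
1.3 1.4 tip [320.5 286.7] tw 33.2 bar [320.5 296.6] w 68.2
1.3 1.6 tip [320.5 286.7] tw 33.2 bar [320.4 279.2] w 69.3
1.3 1.8 tip [320.5 286.7] tw 33.2 bar [320.4 260. ] w 69.8
1.3 2.0 tip [320.5 286.7] tw 33.2 bar [320.3 240.5] w 69.6
obs bar [320.8 240.6] w 68.4 tip [320.8 283. ] tw 30
```

Call:
{"api": "play_rows", "payload": {
  "deltas": [
    {"dp": [0.11, 0, 0.65], "rot": [0, 0, 0], "grip": 0.4},
    {"dp": [0, 0, 0.65], "rot": [0, 0, 0], "grip": 0.4},
    {"dp": [0, 0, 0.4], "rot": [0, 0, 0], "grip": 0.4},
    {"dp": [0, 0, 0.26], "rot": [0, 0, 0], "grip": 0.4},
    {"dp": [0, 0, 0], "rot": [0, 0, 0], "grip": 0.4}
  ],
  "force": 30
}}

```text
time_s: 6.3
eef_pos: [509.1, -319.8, 240.8]
orientation: [0.998, 0.065, -0.002, -0.002]
wrist_force: [0.8, 0.4, 0.0]
finger_gap: 59.9
grasp_force: 0.0
```

```bash
python3 - <<'E'
from fit import *
d=grab('wrist','w2');grab('scene','s2'); 
a=cv2.imread('pics/w2.png');b=cv2.imread('pics/s2.png')[160:260,110:240]
cv2.imwrite('pics/v2.png',np.hstack([cv2.resize(a[160:480,140:500],(400,355)),cv2.resize(b,(400,308),interpolation=3)[:355] if 0 else cv2.resize(b,(400,355),interpolation=3)]))
E
```

```text
(no output)
```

View pics/v2.png

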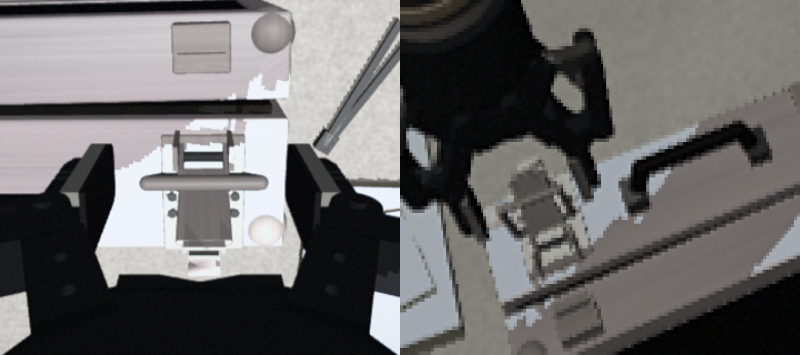

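```bash
python3 - <<'E'
from fit import *
p=np.array([491.3,-216.65,.1314])
print('pred bar',proj('w2',c2w(p,[[5,-105,257],[5,-105,254],[8,-105,257],[5,-126,257],[5,-84,257]])))
print('obs',160+182*320/355,140+204*.9,'ends',140+140*.9,140+268*.9)
print('tri',tri([('w1',320.8,240.6),('w2',323.6,324.1)]),c2w(p,[5,-105,257]))
E
```

```text
pred bar [[322.48782844 323.34910915]
 [322.45446108 319.49261731]
 [322.47419272 315.64550119]
 [381.47597364 323.2429792 ]
 [263.56796841 323.45511625]]
obs 324.056338028169 323.6 ends 266.0 381.20000000000005
tri [ 508.10833848 -320.7040025   253.75926762] [[ 510.01422836 -320.08972959  257.        ]]
```

Call:
{"api": "play_rows", "payload": {
  "deltas": [
    {"dp": [0, 0, 0], "rot": [0, 0, 0], "grip": -0.3},
    {"dp": [0, 0, 0], "rot": [0, 0, 0], "grip": -0.3},
    {"dp": [0, 0, 0], "rot": [0, 0, 0], "grip": -0.3},
    {"dp": [0, 0, 0], "rot": [0, 0, 0], "grip": -0.3},
    {"dp": [0, 0, 0], "rot": [0, 0, 0], "grip": -0.3}
  ],
  "force": 40
}}

```text
time_s: 6.9
eef_pos: [510.8, -321.0, 244.9]
orientation: [0.998, 0.064, 0.001, 0.001]
wrist_force: [2.1, 0.1, 4.4]
finger_gap: 39.6
grasp_force: 40.2
```

Call:
{"api": "play_rows", "payload": {
  "deltas": [
    {"dp": [0.15, 0, 0.11], "rot": [0, 0, 0], "grip": -0.3},
    {"dp": [0.15, 0, 0.11], "rot": [0, 0, 0], "grip": -0.3},
    {"dp": [0.12, 0, 0.16], "rot": [0, 0, 0], "grip": -0.3},
    {"dp": [0.12, 0, 0.16], "rot": [0, 0, 0], "grip": -0.3},
    {"dp": [0.06, 0, 0.16], "rot": [0, 0, 0], "grip": -0.3},
    {"dp": [0.06, 0, 0.16], "rot": [0, 0, 0], "grip": -0.3},
    {"dp": [0.03, 0, 0.14], "rot": [0, 0, 0], "grip": -0.3},
    {"dp": [0.03, 0, 0.14], "rot": [0, 0, 0], "grip": -0.3},
    {"dp": [0, 0, 0], "rot": [0, 0, 0], "grip": -0.3},
    {"dp": [0, 0, 0], "rot": [0, 0, 0], "grip": -0.3}
  ]
}}

```text
time_s: 7.9
eef_pos: [545.0, -316.0, 185.7]
orientation: [0.998, 0.064, -0.001, -0.0]
wrist_force: [-2.7, -2.6, 1.6]
finger_gap: 39.5
grasp_force: 40.0
```

```bash
python3 - <<'E'
from fit import *
d=grab('wrist','w3');grab('scene','s3'); 
a=cv2.imread('pics/w3.png');b=cv2.imread('pics/s3.png')[190:270,130:220]
cv2.imwrite('pics/v3.png',np.hstack([cv2.resize(a[220:400,220:420],(400,360),interpolation=3),cv2.resize(b,(400,360),interpolation=3)]))
p=np.array([491.3,-216.65,.1314]); print(proj('w3',c2w(p,[[34,-105,185],[40.5,-105,198],[40.5,-105,195],[35.5,-105,192],[-16,-105,190]])));print(manip.state()['eef_pos'],manip.state()['wrist_force'])
E
```

```text
[[320.0145696  319.66064946]
 [319.95780281 319.70277385]
 [319.95589984 316.02904365]
 [320.00604168 324.42839794]
 [320.48523799 432.58887882]]
[ 545.04947135 -315.97483224  186.20730652] [-4.02825329 -2.24856705  1.11003748]
```

View pics/v3.png

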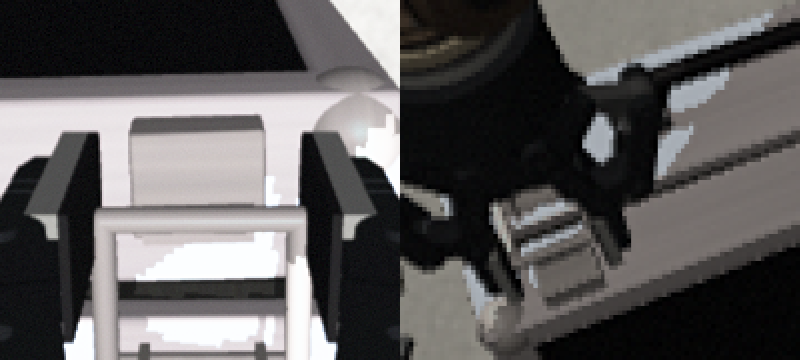

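```bash
python3 - <<'E'
from fit import *
p=np.array([491.3,-216.65,.1314])
W=lambda P:((proj('w3',P)-[220,220])*2+.5).round(0).tolist()
S=lambda P:((proj('s3',P)-[130,190])*[400/90,4.5]+[400,0]).round(0).tolist()
for n,q in dict(seatfar=[48,-105,182],lipedge=[35.5,-105,192.5],liptopback=[29,-105,192.5],keeper=[34,-105,185],bar40=[40.5,-105,198],bar36=[36,-105,198],bar34=[34,-105,200],bar30=[30,-105,198],lidcorner=[48,-150,172],seam=[4,-105,172]).items():
    if n=='lidcorner': q=lid(q)[0]
    P=c2w(p,q);print(n,W(P),S(P))
c,d=ray('w3',320.3,331)
Rm=R.from_euler('z',-p[2]).as_matrix()
for z in(194,198,202,206):
    X=atz('w3',320.3,331,z); print(z,Rm@(X-[p[0],p[1],0]), proj('s3',X))
E
python3 - <<'E'
import cv2,numpy as np
a=cv2.imread('pics/s3.png')[215:265,140:200]
cv2.imwrite('pics/v3b.png',cv2.resize(a,(720,600),interpolation=2))
E
```

```text
seatfar [[200.0, 129.0]] [[566.0, 286.0]]
lipedge [[201.0, 211.0]] [[552.0, 252.0]]
liptopback [[201.0, 241.0]] [[549.0, 241.0]]
keeper [[201.0, 200.0]] [[556.0, 259.0]]
bar40 [[200.0, 200.0]] [[552.0, 254.0]]
bar36 [[201.0, 222.0]] [[549.0, 246.0]]
bar34 [[201.0, 237.0]] [[547.0, 240.0]]
bar30 [[201.0, 251.0]] [[546.0, 236.0]]
lidcorner [[409.0, 91.0]] [[478.0, 340.0]]
seam [[201.0, 294.0]] [[549.0, 225.0]]
194 [  33.78082073 -105.1043703   194.        ] [[163.80401689 245.01119256]]
198 [  35.92855354 -105.10807522  198.        ] [[163.49137276 244.72787404]]
202 [  38.07628636 -105.11178013  202.        ] [[163.17561734 244.44173607]]
206 [  40.22401917 -105.11548505  206.        ] [[162.85670397 244.15273636]]
```

View pics/v3b.png

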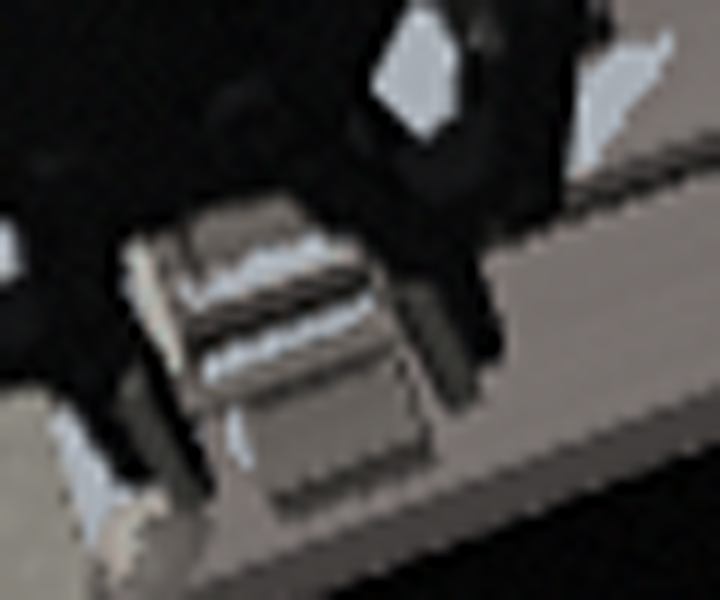

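Call:
{"api": "play_rows", "payload": {
  "deltas": [
    {"dp": [0.08, 0, 0], "rot": [0, 0, 0], "grip": -0.3},
    {"dp": [0, 0, 0.06], "rot": [0, 0, 0], "grip": -0.3},
    {"dp": [0, 0, 0.06], "rot": [0, 0, 0], "grip": -0.3},
    {"dp": [0, 0, 0], "rot": [0, 0, 0], "grip": -0.3}
  ]
}}

```text
time_s: 8.4
eef_pos: [550.1, -315.3, 180.2]
orientation: [0.998, 0.064, 0.001, 0.0]
wrist_force: [-1.3, -1.4, 1.8]
finger_gap: 39.0
grasp_force: 39.9
```

```bash
python3 - <<'E'
from fit import *
p=np.array([491.3,-216.65,.1314])
for f in('w1','w2'):
  print(f,proj(f,c2w(p,[[48,-105,182],[35.5,-105,192.5],[20,-105,182]])))
for x,z in((34,194),(36,198),(38,202),(40,206)):
  q=proj('w3',c2w(p,[[x,-126,z],[x,-84,z]]));print(z,q[:,0],np.ptp(q[:,0])*2)
g=cv2.imread('pics/w1.png',0).astype(int); print(g[154:200,312:328].mean(1).round())
g=cv2.imread('pics/w2.png',0).astype(int); print(g[172:235,312:328].mean(1).round())
E
```

```text
w1 [[319.98572778 159.35676378]
 [320.05291438 177.25453765]
 [320.11390509 195.92695875]]
w2 [[321.76419904 179.30630839]
 [321.86416187 206.88274327]
 [321.8743155  232.11684626]]
194 [375.22506404 264.84598293] 220.75816221015066
198 [376.90882881 263.129624  ] 227.55840962840284
202 [378.6996491  261.30418757] 234.79092305991048
206 [380.60807019 259.35893431] 242.49827176421957
[ 69. 144. 184. 201. 207. 201. 139. 136. 168. 175. 177. 178. 177. 177.
 176. 177. 178. 176. 173. 171. 169. 167. 166. 164. 146. 161. 175. 175.
 172. 172. 174. 175. 173. 172. 169. 169. 173. 155. 181. 199. 198. 198.
 200. 202. 202. 209.]
[149. 177. 193. 202. 204. 205. 205. 144.  77. 101. 149. 168. 170. 172.
 174. 175. 174. 173. 173. 172. 172. 174. 175. 174. 172. 170. 168. 167.
 166. 164. 162. 161. 161. 162. 162. 126. 121. 156. 170. 171. 169. 167.
 166. 167. 169. 171. 171. 170. 171. 171. 167. 166. 164. 151. 178. 194.
 195. 196. 196. 195. 193. 192. 191.]
```

Call:
{"api": "play_rows", "payload": {
  "deltas": [
    {"dp": [0, 0, 0.04], "rot": [0, 0, 0], "grip": -0.3},
    {"dp": [0, 0, 0.02], "rot": [0, 0, 0], "grip": -0.3},
    {"dp": [0, 0, 0], "rot": [0, 0, 0], "grip": -0.3}
  ]
}}

```text
time_s: 8.7
eef_pos: [549.8, -315.4, 177.3]
orientation: [0.998, 0.064, 0.0, 0.0]
wrist_force: [-2.3, -0.5, 2.3]
finger_gap: 39.0
grasp_force: 39.9
```

Call:
{"api": "play_rows", "payload": {
  "deltas": [
    {"dp": [0, 0, 0.02], "rot": [0, 0, 0], "grip": -0.3},
    {"dp": [0, 0, 0.02], "rot": [0, 0, 0], "grip": -0.3},
    {"dp": [0, 0, 0], "rot": [0, 0, 0], "grip": -0.3}
  ]
}}

```text
time_s: 9.0
eef_pos: [549.7, -315.4, 175.1]
orientation: [0.998, 0.064, 0.0, -0.0]
wrist_force: [-0.3, -1.1, 3.2]
finger_gap: 39.5
grasp_force: 39.9
```

Call:
{"api": "play_rows", "payload": {
  "deltas": [
    {"dp": [0, 0, 0.02], "rot": [0, 0, 0], "grip": -0.3},
    {"dp": [0, 0, 0], "rot": [0, 0, 0], "grip": -0.3},
    {"dp": [0, 0, 0], "rot": [0, 0, 0], "grip": -0.3}
  ]
}}

```text
time_s: 9.3
eef_pos: [549.7, -315.4, 174.3]
orientation: [0.998, 0.064, -0.0, 0.0]
wrist_force: [-2.4, -0.5, 2.9]
finger_gap: 39.4
grasp_force: 39.8
```

```bash
python3 - <<'E'
from fit import *
grab('wrist','w4'); a=cv2.imread('pics/w4.png')
cv2.imwrite('pics/v4.png',cv2.resize(a[220:400,220:420],(600,540),interpolation=3))
p=np.array([491.3,-216.65,.1314]); 
for q in([34,-105,185],[39,-105,185],[41,-105,185],[41,-105,187],[35.5,-105,192.5],[48,-105,182]): print(q,(proj('w4',c2w(p,q))-[220,220])*3)
s=manip.state();print(s['eef_pos'],s['wrist_force'])
E
```

```text
[34, -105, 185] [[300.18980809 374.63630807]]
[39, -105, 185] [[300.04302161 338.70590295]]
[41, -105, 185] [[299.98356864 324.15299912]]
[41, -105, 187] [[300.00231163 331.92920673]]
[35.5, -105, 192.5] [[300.22685524 395.99843129]]
[48, -105, 182] [[299.74878148 261.99918159]]
[ 549.67237443 -315.35695272  174.26288192] [-2.20486686 -1.27173729  2.61203989]
```

View pics/v4.png

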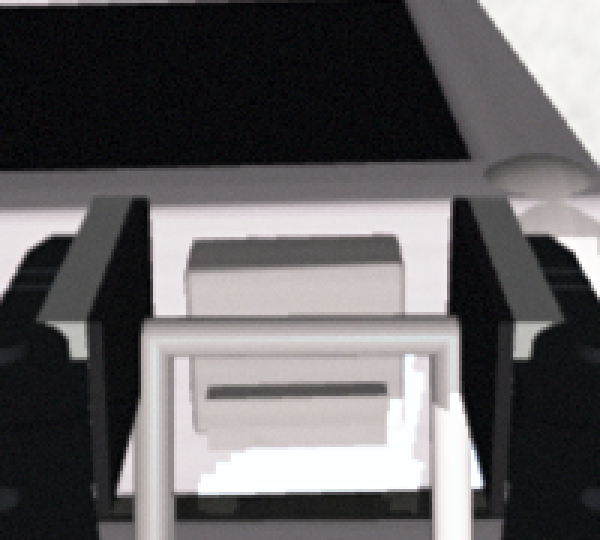

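The bar is past the lip edge (bar at crop y=337, lip edge at y=390). I'll go down to the seat by feel.

Call:
{"api": "play_rows", "payload": {
  "deltas": [
    {"dp": [0, 0, 0.02], "rot": [0, 0, 0], "grip": -0.3},
    {"dp": [0, 0, 0], "rot": [0, 0, 0], "grip": -0.3}
  ]
}}

```text
time_s: 9.55
eef_pos: [549.8, -315.5, 173.6]
orientation: [0.998, 0.065, 0.0, 0.0]
wrist_force: [-1.5, -1.3, 3.3]
finger_gap: 38.8
grasp_force: 39.8
```

Call:
{"api": "play_rows", "payload": {
  "deltas": [
    {"dp": [0, 0, 0.02], "rot": [0, 0, 0], "grip": -0.3},
    {"dp": [0, 0, 0], "rot": [0, 0, 0], "grip": -0.3}
  ]
}}

```text
time_s: 9.75
eef_pos: [549.8, -315.5, 173.5]
orientation: [0.998, 0.065, 0.0, 0.0]
wrist_force: [-2.5, -1.0, 6.6]
finger_gap: 39.4
grasp_force: 40.0
```

Call:
{"api": "play_rows", "payload": {
  "deltas": [
    {"dp": [0, 0, -0.02], "rot": [0, 0, 0], "grip": -0.3},
    {"dp": [-0.03, 0, 0], "rot": [0, 0, 0], "grip": -0.3},
    {"dp": [-0.03, 0, 0], "rot": [0, 0, 0], "grip": -0.3},
    {"dp": [-0.03, 0, 0], "rot": [0, 0, 0], "grip": -0.3},
    {"dp": [0, 0, 0], "rot": [0, 0, 0], "grip": -0.3}
  ]
}}

```text
time_s: 10.25
eef_pos: [545.5, -316.1, 173.5]
orientation: [0.998, 0.064, 0.0, 0.0]
wrist_force: [3.3, -1.1, 2.3]
finger_gap: 39.3
grasp_force: 39.9
```

Call:
{"api": "play_rows", "payload": {
  "deltas": [
    {"dp": [-0.02, 0, 0], "rot": [0, 0, 0], "grip": -0.3},
    {"dp": [0, 0, 0], "rot": [0, 0, 0], "grip": -0.3},
    {"dp": [0, 0, 0], "rot": [0, 0, 0], "grip": -0.3}
  ]
}}

```text
time_s: 10.55
eef_pos: [544.3, -316.2, 173.5]
orientation: [0.998, 0.064, 0.0, 0.0]
wrist_force: [3.6, -1.3, 3.1]
finger_gap: 39.4
grasp_force: 39.9
```

Call:
{"api": "play_rows", "payload": {
  "deltas": [
    {"dp": [-0.02, 0, 0], "rot": [0, 0, 0], "grip": -0.3},
    {"dp": [0, 0, 0], "rot": [0, 0, 0], "grip": -0.3},
    {"dp": [0, 0, 0], "rot": [0, 0, 0], "grip": -0.3}
  ]
}}

```text
time_s: 10.85
eef_pos: [543.5, -316.3, 173.5]
orientation: [0.998, 0.064, 0.0, 0.0]
wrist_force: [4.4, -1.3, 2.8]
finger_gap: 39.1
grasp_force: 39.9
```

Call:
{"api": "play_rows", "payload": {
  "deltas": [
    {"dp": [-0.02, 0, 0], "rot": [0, 0, 0], "grip": -0.3},
    {"dp": [0, 0, 0], "rot": [0, 0, 0], "grip": -0.3},
    {"dp": [0, 0, 0], "rot": [0, 0, 0], "grip": -0.3}
  ]
}}

```text
time_s: 11.15
eef_pos: [543.2, -316.4, 173.6]
orientation: [0.998, 0.064, 0.001, 0.0]
wrist_force: [6.9, -1.7, 1.8]
finger_gap: 39.1
grasp_force: 40.0
```

Call:
{"api": "play_rows", "payload": {
  "deltas": [
    {"dp": [0, 0, 0], "rot": [0, 0, 0], "grip": -0.3},
    {"dp": [0, 0, 0], "rot": [0, 0, 0], "grip": 0.3},
    {"dp": [0, 0, 0], "rot": [0, 0, 0], "grip": 0.3},
    {"dp": [0, 0, 0], "rot": [0, 0, 0], "grip": 0.3},
    {"dp": [0, 0, 0], "rot": [0, 0, 0], "grip": 0.3},
    {"dp": [0, 0, -0.4], "rot": [0, 0, 0], "grip": 0.3},
    {"dp": [0, 0, -0.8], "rot": [0, 0, 0], "grip": 0.3},
    {"dp": [0, 0, -0.8], "rot": [0, 0, 0], "grip": -1},
    {"dp": [0.3, 0, -0.6], "rot": [0, 0, 0], "grip": -1},
    {"dp": [0, 0, -0.4], "rot": [0, 0, 0], "grip": -1},
    {"dp": [0, 0, 0], "rot": [0, 0, 0], "grip": -1},
    {"dp": [0, 0, 0], "rot": [0, 0, 0], "grip": -1}
  ]
}}

```text
time_s: 12.35
eef_pos: [556.7, -314.2, 322.5]
orientation: [0.998, 0.064, -0.0, -0.0]
wrist_force: [-0.2, 0.1, -1.2]
finger_gap: 0.1
grasp_force: 0.0
```

```bash
python3 - <<'E'
from fit import *
grab('wrist','w5'); s=manip.state();print(s['eef_pos'],s['wrist_force'],s['time_s'],s['finger_gap'])
p=np.array([491.3,-216.65,.1314])
pts={'keeper':[34,-105,185],'lip':[35.5,-105,192.5],'seatfar':[48,-105,182],'TCP':None,'pin':[-16,-105,190]}
for n,q in pts.items():
    P=np.array(s['eef_pos']) if q is None else c2w(p,q)
    print(n,proj('w5',P).round(1))
for q in (.8,.9,1.,1.1,1.2,1.3): print('lever',q,proj('w5',c2w(p,[-16-55*np.cos(q)+3*np.sin(q),-105,190+55*np.sin(q)+3*np.cos(q)])).round(1))
g=cv2.imread('pics/w5.png',0).astype(int)
u,v=proj('w5',c2w(p,[34,-105,185]))[0].astype(int); print(u,v); print('centre col',list(zip(range(v-30,v+110,2),g[v-30:v+110:2,u-4:u+5].mean(1).astype(int))))
# arms
for x in(34,20,5):
  a=proj('w5',c2w(p,[[x,-130,186],[x,-80,186]]));r=int(a[0,1]);print(x,r,int(a[1,0]),g[r,int(a[1,0]):int(a[0,0])].tolist())
E
```

```text
[ 556.35618647 -313.96963733  321.18324934] [-0.32318656  0.14649111  0.43621939] 12.4 -0.10295650091746127
keeper [[320.2 251.2]]
lip [[320.2 252.2]]
seatfar [[320.2 232.2]]
TCP [[320.5 305.6]]
pin [[320.5 314.9]]
lever 0.8 [[320.8 389.1]]
lever 0.9 [[320.8 386.8]]
lever 1.0 [[320.7 383.6]]
lever 1.1 [[320.7 379.4]]
lever 1.2 [[320.7 374.4]]
lever 1.3 [[320.7 368.5]]
320 251
centre col [(221, np.int64(59)), (223, np.int64(79)), (225, np.int64(166)), (227, np.int64(241)), (229, np.int64(203)), (231, np.int64(106)), (233, np.int64(100)), (235, np.int64(245)), (237, np.int64(242)), (239, np.int64(242)), (241, np.int64(242)), (243, np.int64(243)), (245, np.int64(234)), (247, np.int64(200)), (249, np.int64(122)), (251, np.int64(139)), (253, np.int64(188)), (255, np.int64(243)), (257, np.int64(242)), (259, np.int64(242)), (261, np.int64(242)), (263, np.int64(234)), (265, np.int64(242)), (267, np.int64(242)), (269, np.int64(242)), (271, np.int64(242)), (273, np.int64(242)), (275, np.int64(242)), (277, np.int64(244)), (279, np.int64(126)), (281, np.int64(15)), (283, np.int64(38)), (285, np.
[... 1052 characters left out ...]
 213, 214, 213, 213, 214, 214, 214, 213, 202, 181, 220, 242, 243, 243, 242]
20 269 287 [243, 243, 242, 244, 243, 242, 206, 221, 237, 242, 237, 214, 152, 183, 239, 244, 242, 242, 243, 243, 242, 243, 244, 242, 243, 243, 243, 242, 243, 242, 243, 242, 242, 243, 243, 243, 243, 242, 244, 243, 244, 244, 242, 243, 243, 242, 243, 243, 243, 242, 242, 243, 243, 213, 188, 168, 211, 234, 243, 240, 222, 208, 239, 243, 244, 243]
5 287 287 [51, 55, 56, 49, 50, 59, 150, 218, 238, 243, 239, 218, 140, 69, 50, 52, 61, 64, 61, 62, 63, 62, 62, 62, 62, 62, 64, 60, 52, 24, 10, 10, 5, 12, 9, 11, 14, 42, 61, 59, 61, 62, 63, 62, 62, 62, 63, 61, 65, 63, 62, 64, 66, 64, 72, 146, 207, 233, 242, 242, 231, 158, 83, 68, 68]
```

Loop is hooked at the keeper. Now I'll bring the closed fingers in front of the lever's outer face.

Call:
{"api": "play_rows", "payload": {
  "deltas": [
    {"dp": [-0.22, 0, 0.32], "rot": [0, 0, 0], "grip": -1},
    {"dp": [-0.22, 0, 0.32], "rot": [0, 0, 0], "grip": -1},
    {"dp": [-0.22, 0, 0.32], "rot": [0, 0, 0], "grip": -1},
    {"dp": [-0.22, 0, 0.32], "rot": [0, 0, 0], "grip": -1},
    {"dp": [-0.22, 0, 0.32], "rot": [0, 0, 0], "grip": -1},
    {"dp": [0, 0, 0], "rot": [0, 0, 0], "grip": -1},
    {"dp": [0, 0, 0], "rot": [0, 0, 0], "grip": -1}
  ]
}}

```text
time_s: 13.1
eef_pos: [502.0, -321.0, 241.7]
orientation: [0.998, 0.064, -0.001, -0.001]
wrist_force: [0.1, 0.2, 1.0]
finger_gap: 0.0
grasp_force: 0.0
```

```bash
cat > pos.py <<'E'
from fit import *
p=np.array([491.3,-216.65,.1314])
Rc=R.from_euler('z',p[2]).as_matrix()
def here():
    s=manip.state(); X=Rc.T@(np.array(s['eef_pos'])-[p[0],p[1],0]); print('case',X.round(1),'F',(Rc.T@s['wrist_force']).round(1),'t',s['time_s']); return X
E
python3 - <<'E'
from pos import *
X=here()
for q in(1.2,1.1,1.,.9,.8,.7,.6,.5,.4,.3,.2,.1,.05,0):
    C=np.array([-16-44*np.cos(q)+4.5*np.sin(q)+11,190+44*np.sin(q)+4.5*np.cos(q)]); print(q,C.round(1))
E
```

```text
case [  -3.1 -104.8  241.7] F [0.1 0.2 1. ] t 13.1
1.2 [-16.7 232.6]
1.1 [-20.9 231.3]
1.0 [-25.  229.5]
0.9 [-28.8 227.3]
0.8 [-32.4 224.7]
0.7 [-35.8 221.8]
0.6 [-38.8 218.6]
0.5 [-41.5 215. ]
0.4 [-43.8 211.3]
0.3 [-45.7 207.3]
0.2 [-47.2 203.2]
0.1 [-48.3 198.9]
0.05 [-48.7 196.7]
0 [-49.  194.5]
```

Call:
{"api": "play_rows", "payload": {
  "deltas": [
    {"dp": [-0.11, 0, 0.09], "rot": [0, 0, 0], "grip": -1},
    {"dp": [-0.11, 0, 0.08], "rot": [0, 0, 0], "grip": -1},
    {"dp": [-0.08, 0, 0.02], "rot": [0, 0, 0], "grip": -1},
    {"dp": [-0.06, 0, 0.02], "rot": [0, 0, 0], "grip": -1},
    {"dp": [0, 0, 0], "rot": [0, 0, 0], "grip": -1}
  ]
}}

```text
time_s: 13.6
eef_pos: [484.4, -323.8, 232.9]
orientation: [0.998, 0.064, 0.0, 0.0]
wrist_force: [0.0, 0.3, -0.2]
finger_gap: 0.0
grasp_force: 0.0
```

Call:
{"api": "play_rows", "payload": {
  "deltas": [
    {"dp": [-0.04, 0, 0.02], "rot": [0, 0, 0], "grip": -1},
    {"dp": [-0.04, 0, 0.02], "rot": [0, 0, 0], "grip": -1},
    {"dp": [-0.04, 0, 0.02], "rot": [0, 0, 0], "grip": -1},
    {"dp": [-0.04, 0, 0.02], "rot": [0, 0, 0], "grip": -1},
    {"dp": [0, 0, 0], "rot": [0, 0, 0], "grip": -1}
  ]
}}

```text
time_s: 14.1
eef_pos: [477.1, -324.8, 229.1]
orientation: [0.998, 0.064, 0.001, 0.0]
wrist_force: [2.3, 1.1, 0.1]
finger_gap: -0.1
grasp_force: 0.9
```

```bash
python3 -c "
from pos import *
here()"
```

```text
case [ -28.2 -105.4  229.1] F [2.5 0.8 0.1] t 14.1
```

Call:
{"api": "play_rows", "payload": {
  "deltas": [
    {"dp": [-0.042, 0, 0.04], "rot": [0, 0, 0], "grip": -1},
    {"dp": [-0.042, 0, 0.044], "rot": [0, 0, 0], "grip": -1},
    {"dp": [-0.034, 0, 0.03], "rot": [0, 0, 0], "grip": -1},
    {"dp": [-0.034, 0, 0.03], "rot": [0, 0, 0], "grip": -1},
    {"dp": [0, 0, 0], "rot": [0, 0, 0], "grip": -1}
  ]
}}

```text
time_s: 14.6
eef_pos: [469.5, -326.1, 223.2]
orientation: [0.998, 0.064, 0.001, 0.001]
wrist_force: [1.1, 1.9, 5.2]
finger_gap: -0.2
grasp_force: 2.4
```

Call:
{"api": "play_rows", "payload": {
  "deltas": [
    {"dp": [-0.03, 0, 0.032], "rot": [0, 0, 0], "grip": -1},
    {"dp": [-0.03, 0, 0.032], "rot": [0, 0, 0], "grip": -1},
    {"dp": [-0.027, 0, 0.036], "rot": [0, 0, 0], "grip": -1},
    {"dp": [-0.027, 0, 0.036], "rot": [0, 0, 0], "grip": -1},
    {"dp": [0, 0, 0], "rot": [0, 0, 0], "grip": -1}
  ]
}}

```text
time_s: 15.1
eef_pos: [463.6, -326.9, 216.7]
orientation: [0.998, 0.064, 0.0, 0.001]
wrist_force: [-1.2, 1.7, 7.2]
finger_gap: 0.1
grasp_force: 2.9
```

```bash
python3 -c "
from pos import *
here()"
```

```text
case [ -41.9 -105.7  216.7] F [-1.   1.9  7.2] t 15.1
```

Call:
{"api": "play_rows", "payload": {
  "deltas": [
    {"dp": [-0.02, 0, 0.04], "rot": [0, 0, 0], "grip": -1},
    {"dp": [-0.02, 0, 0.04], "rot": [0, 0, 0], "grip": -1},
    {"dp": [-0.015, 0, 0.04], "rot": [0, 0, 0], "grip": -1},
    {"dp": [-0.015, 0, 0.04], "rot": [0, 0, 0], "grip": -1},
    {"dp": [0, 0, 0], "rot": [0, 0, 0], "grip": -1}
  ]
}}

```text
time_s: 15.6
eef_pos: [459.3, -327.7, 207.8]
orientation: [0.998, 0.065, -0.001, 0.001]
wrist_force: [-2.3, -0.2, 5.6]
finger_gap: -0.3
grasp_force: 2.1
```

Call:
{"api": "play_rows", "payload": {
  "deltas": [
    {"dp": [-0.012, 0, 0.04], "rot": [0, 0, 0], "grip": -1},
    {"dp": [-0.012, 0, 0.04], "rot": [0, 0, 0], "grip": -1},
    {"dp": [0, 0, 0], "rot": [0, 0, 0], "grip": -1}
  ]
}}

```text
time_s: 15.9
eef_pos: [458.2, -327.7, 202.8]
orientation: [0.998, 0.064, -0.001, 0.001]
wrist_force: [-1.4, -1.0, 3.0]
finger_gap: 0.0
grasp_force: 1.4
```

```bash
python3 -c "
from pos import *
here()"
```

```text
case [ -47.3 -105.7  202.8] F [-1.5 -0.8  3. ] t 15.9
```

Call:
{"api": "play_rows", "payload": {
  "deltas": [
    {"dp": [-0.01, 0, 0.04], "rot": [0, 0, 0], "grip": -1},
    {"dp": [-0.01, 0, 0.04], "rot": [0, 0, 0], "grip": -1},
    {"dp": [0, 0, 0], "rot": [0, 0, 0], "grip": -1},
    {"dp": [0, 0, 0], "rot": [0, 0, 0], "grip": -1}
  ]
}}

```text
time_s: 16.3
eef_pos: [457.9, -326.8, 198.1]
orientation: [0.998, 0.064, -0.0, -0.001]
wrist_force: [-0.2, 0.3, 0.3]
finger_gap: -0.0
grasp_force: 0.1
```

Call:
{"api": "play_rows", "payload": {
  "deltas": [
    {"dp": [0, 0, 0.02], "rot": [0, 0, 0], "grip": -1},
    {"dp": [0, 0, 0.02], "rot": [0, 0, 0], "grip": -1},
    {"dp": [0, 0, 0], "rot": [0, 0, 0], "grip": -1}
  ]
}}

```text
time_s: 16.6
eef_pos: [457.9, -326.9, 197.7]
orientation: [0.998, 0.064, -0.0, -0.0]
wrist_force: [-2.5, 1.0, 5.3]
finger_gap: -0.2
grasp_force: 2.6
```

Now on the catch; small steps by feel.

Call:
{"api": "play_rows", "payload": {
  "deltas": [
    {"dp": [0, 0, 0.02], "rot": [0, 0, 0], "grip": -1},
    {"dp": [0, 0, 0.02], "rot": [0, 0, 0], "grip": -1},
    {"dp": [0, 0, 0], "rot": [0, 0, 0], "grip": -1}
  ]
}}

```text
time_s: 16.9
eef_pos: [457.8, -327.0, 196.8]
orientation: [0.998, 0.065, -0.001, -0.0]
wrist_force: [-3.9, 2.8, 9.5]
finger_gap: 0.2
grasp_force: 4.5
```

Call:
{"api": "play_rows", "payload": {
  "deltas": [
    {"dp": [0, 0, 0.02], "rot": [0, 0, 0], "grip": -1},
    {"dp": [0, 0, 0.01], "rot": [0, 0, 0], "grip": -1},
    {"dp": [0, 0, 0], "rot": [0, 0, 0], "grip": -1}
  ]
}}

```text
time_s: 17.2
eef_pos: [457.7, -327.1, 196.2]
orientation: [0.998, 0.065, -0.001, -0.0]
wrist_force: [-5.5, 4.9, 11.5]
finger_gap: 0.1
grasp_force: 6.1
```

Call:
{"api": "play_rows", "payload": {
  "deltas": [
    {"dp": [0, 0, 0.02], "rot": [0, 0, 0], "grip": -1},
    {"dp": [0, 0, 0], "rot": [0, 0, 0], "grip": -1},
    {"dp": [0, 0, 0], "rot": [0, 0, 0], "grip": -1}
  ]
}}

```text
time_s: 17.5
eef_pos: [458.4, -327.5, 194.5]
orientation: [0.998, 0.064, 0.001, 0.001]
wrist_force: [-2.4, 1.7, 8.1]
finger_gap: -0.1
grasp_force: 4.3
```

Call:
{"api": "play_rows", "payload": {
  "deltas": [
    {"dp": [0, 0, 0.02], "rot": [0, 0, 0], "grip": -1},
    {"dp": [0, 0, 0], "rot": [0, 0, 0], "grip": -1},
    {"dp": [0, 0, 0], "rot": [0, 0, 0], "grip": -1}
  ]
}}

```text
time_s: 17.8
eef_pos: [458.4, -327.5, 194.4]
orientation: [0.998, 0.065, 0.0, 0.001]
wrist_force: [-3.0, 3.8, 12.2]
finger_gap: -0.2
grasp_force: 6.0
```

Call:
{"api": "play_rows", "payload": {
  "deltas": [
    {"dp": [0, 0, -0.1], "rot": [0, 0, 0], "grip": -1},
    {"dp": [0, 0, -0.5], "rot": [0, 0, 0], "grip": -1},
    {"dp": [0, 0, -0.8], "rot": [0, 0, 0], "grip": -1},
    {"dp": [0.3, 0, -0.8], "rot": [0, 0, 0], "grip": -1},
    {"dp": [0.4, 0, -0.4], "rot": [0, 0, 0], "grip": -1},
    {"dp": [0.5, 0, 0], "rot": [0, 0, 0], "grip": -1},
    {"dp": [0, 0, 0], "rot": [0, 0, 0], "grip": -1},
    {"dp": [0, 0, 0], "rot": [0, 0, 0], "grip": -1}
  ]
}}

```text
time_s: 18.6
eef_pos: [517.3, -319.0, 319.8]
orientation: [0.998, 0.065, -0.001, -0.001]
wrist_force: [0.0, -0.7, -0.4]
finger_gap: -0.2
grasp_force: 0.0
```

```bash
python3 - <<'E'
from pos import *
here(); grab('wrist','w6'); g=cv2.imread('pics/w6.png',0).astype(int)
for n,q in dict(lipedge=[31.5,-105,192.5],bar=[30,-105,185],pin=[-16,-105,190],levend=[-68,-105,194.5],lip55=[-71,-105,194.5],bodyback=[-80,-105,172],seamB=[-3,-105,172]).items(): print(n,proj('w6',c2w(p,q)).round(1))
a=proj('w6',c2w(p,[[60,-105,185],[-80,-105,180]])).astype(int);u=a[0,0]
print('center',a[0,1],g[a[0,1]:a[1,1]+12,u-3:u+4].mean(1).astype(int).tolist())
k=proj('w6',c2w(p,[[30,-105-18.5,185]]))[0].astype(int); print('armcol',k, g[k[1]-15:k[1]+16,k[0]].tolist())
# done-up latch for comparison
for o in(-105,105):
  P=proj('w6',c2w(p,[[x,o,194.5] for x in range(-80,-20,2)])).round().astype(int)
  print(o,[int(g[min(max(v,0),479),u]) if 0<=u<640 else -1 for u,v in P])
E
```

```text
case [  12.4 -104.8  319.8] F [-0.1 -0.7 -0.4] t 18.6
lipedge [[320.9 204.4]]
bar [[320.9 204.7]]
pin [[321.1 267.3]]
levend [[321.2 333.6]]
lip55 [[321.2 337.2]]
bodyback [[321.2 333.3]]
seamB [[321.  243.9]]
center 162 [118, 107, 98, 154, 137, 61, 11, 5, 4, 5, 6, 5, 5, 10, 44, 76, 117, 163, 193, 203, 204, 183, 117, 90, 147, 170, 172, 174, 174, 172, 172, 172, 174, 174, 172, 169, 167, 165, 162, 161, 162, 144, 112, 147, 171, 172, 168, 167, 168, 167, 165, 166, 166, 168, 185, 200, 235, 243, 243, 242, 242, 242, 242, 242, 242, 242, 242, 242, 242, 242, 242, 242, 244, 245, 172, 52, 33, 35, 24, 31, 66, 83, 155, 231, 243, 243, 242, 242, 243, 243, 231, 204, 164, 136, 149, 159, 163, 195, 219, 240, 243, 245, 205, 104, 70, 93, 114, 108, 102, 161, 172, 160, 159, 160, 160, 159, 159, 158, 160, 158, 119, 67, 30, 9, 9, 9, 11, 9, 10, 10, 9, 10, 10, 8, 10, 9, 10, 9, 10, 8, 9, 10, 9, 9, 8, 7, 10, 9, 9, 10, 9, 8, 8, 10, 11, 10, 8, 10, 9, 10, 8, 8, 11, 24, 32, 31, 30, 32, 29, 31, 31, 31, 30, 29, 30, 30, 30, 30, 30, 29, 31, 30, 31, 31, 30, 31, 30, 30]
armcol [346 204] [206, 211, 232, 238, 239, 242, 243, 229, 208, 203, 202, 202, 203, 197, 178, 158, 198, 235, 243, 243, 241, 241, 241, 242, 241, 241, 242, 242, 241, 242, 241]
-105 [31, 33, 29, 31, 31, 31, 29, 32, 33, 30, 14, 13, 9, 11, 13, 12, 11, 7, 9, 5, 8, 6, 14, 8, 10, 12, 7, 120, 160, 159]
105 [145, 151, 149, 137, 135, 144, 140, 149, 150, 151, 150, 152, 149, 149, 150, 153, 152, 150, 150, 153, 151, 151, 149, 155, 152, 152, 44, 147, 145, 148]
```

The lid is drawn in: the lip edge shows at v=204, as predicted for a keeper at 30 mm. The lever was felt to click and stop at z 194.5. Handing in.

```bash
python3 -c "
from station import manip
print(manip.finish_job())"
```

```text
the job is handed in; nothing more can be done
None
```

I hooked the loop on its keeper, pressed the lever over centre until it clicked home, and handed the job in at about 19 s; forces read well under the limits. The lid is drawn in to about 30 mm, judged from the wrist image and by feel; the verdict itself was not reported.

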